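Key the sizing plate into the fruit sizing stand

ROBOT

A 7-joint arm with a two-finger parallel gripper is mounted at the origin on the work surface. World frame = base frame: x ahead of the robot, y to its left, z up, the work surface at z = 0. Lengths are in mm, angles in rad, forces in N, time in s.
With the tool pointing down it reaches from about 350 to 900 mm from the base axis. Payload 19.9 kg.
Tool frame: the origin (TCP) lies at the very end of the fingers, on their centre line; the grasp point (between the pads) lies 19 mm behind it; z points along the fingers, y is the line along which they close (so a half turn about z gives the same grasp; the last joint's range is limited). The gripper opens to 85 mm and grips with 20 to 120 N. Pads are 22 mm wide; open, the fingers measure 114 mm over their backs; the gripper's body (76 mm by 85 mm) begins 54 mm behind the grasp point. The pads swing forward as they close: fully open they stand 13 mm farther back than shut.
Start: joints at [-1.218, 0.417, -0.01, 1.614, 0.005, 1.111, -0.053], TCP at [239.801, 577.146, 231.26] pointing down, gripper open.
Joint ranges: [-2.81, 2.81], [-0.39, 2.02], [-1.27, 1.25], [0.06, 2.57], [-1.19, 4.33], [0.19, 2], [-2.82, 2.82]. Speed limits (rad/s): [1.89, 1.89, 2.39, 2.39, 3.01, 3.01, 3.01].

INTERFACE

Orientations are given as a rotation vector (axis times angle).
In Python, from plant import sense, grab_frame, camera_info, sign_off gives the robot as it stands.
- The arm moves only by the tool drive_tool, never from a script. Its argument "rows" is text: rows parted by semicolons, each of 5 numbers parted by spaces: the finger opening in mm, from 0 to 85.4, then the shift along the tool's x, y, z in mm, then the turn about the tool's z in rad. A call has 1 to 10 rows; each row is the pose to reach, as a shift and turn from the pose commanded when the call began, along the tool's axes at that moment; what a row does not reach only later rows make up. A row lasts 1/10 s, in which the tool goes at most 50 mm and 8.59 degrees, less where a joint would pass 70% of its speed; a pose out of reach is approached as far as the arm can. A call with a gripper value outside its range is refused whole. The fingers move at their own pace and stop on an object; "force" is the grip in N (left out, the last holds). Time passes only in rows, so rows that repeat a pose let the fingers close. It gives the time, the measured TCP pose, the force, the opening and the grip force at its end, in the units of the state.
- sense(): the state, without advancing time (a new reading comes with each control period).
- grab_frame(name): name is "scene" or "top" or "wrist"; returns the picture (420x560x3 uint8, red, green, blue); there is no depth.
- camera_info(name): a dict with "K" (3x3 intrinsics, pixels), "R" (3x3) and "t" (3): a world point X has camera coordinates R X + t; the wrist camera has in their place "T_tool_cam" (4x4, takes a point from camera to tool coordinates, whose origin is the TCP and whose axes are the flange's). Camera axes: x right, y down, z forward; pixel columns grow to the right and rows downward; lengths in mm; the calibration is good to about 2 mm. A picture is of the moment at which its call begins: read the wrist's pose just before it. camera_info takes no time and is no camera call.
- sign_off(): hands the job in; it is judged then, once.
The state is a dict: "time": time; "joints": joint angles; "qvel": joint speeds; "joint_efforts": joint torques, N m; "eef_pos": TCP position; "eef_rot": TCP orientation; "force": force on the tool from outside, world axes, zero at the start; "ft_torque": the same for the moment, N m; "finger_gap": opening from 0.0 (shut) to 1.0 (fully open); "grip_force": force on a finger pad.
Only numpy, scipy, OpenCV 4.12 (cv2) and the standard library are available. Lean on these libraries where they do the work, as an engineer would, in place of code of your own. Each camera call takes 0.05 s, during which the arm holds its last target. There are 200 camera calls.

TASK

The blue sizing plate lies in the fruit sizing stand at the wrong angle: without lifting it out, push its black pin round with a fingertip until the flat edge faces the dark stop bar, then press the plate home so that the flat lies flush against the bar. Hold it there for a moment with a light, steady finger pressure of about 5 newtons that you can feel on the bar, never a shove, because a harder push drives the bar out of square. Then turn the red keeper fully in behind the plate by its pin, let go, and leave the other things on the bench alone.

Things in the scene. Friction and masses are not known exactly. Their poses are not given: they have to be found in the camera images.
- sizer: Fruit sizing stand, fixed to the bench: steel deck 250 x 190 mm (x from -165 to +85 mm) on four legs, deck top 100 mm above the bench. Origin on the bench below the centre of the deck's round drop hole (82 mm); x points from the red keeper to the dark stop bar. A seated plate is centred over the hole, with the same x, y and yaw as this body.
- guide (a point): Centre of the round end of the white U-shaped guide (8 mm high, 10 mm wide), on the deck, 20.5 mm behind the drop hole (-x). Inner radius 76.5 mm, open 25 degrees either side of -x; straight sides run toward the bar, inner faces at y = +-76.5 mm. With its round edge to the bar the plate lies centred here, within 2 mm, and turns freely; it must move 20.5 mm to +x to be home.
- stop_bar: Dark steel stop bar fixed on the deck, 130 mm long (along y), 16 mm wide, 12 mm high. Origin at the middle of the foot of its face, at deck height, 56 mm from the sizer's origin in x; the face looks to -x (toward the plate), the bar extends to +x. Axes as the sizer's.
- plate: Blue aluminium disc, 150 mm in diameter, 10 mm thick, about 0.4 kg, 60 mm hole in the middle; one flat edge 100 mm long, 56 mm from the centre, marked by a white line. Origin: centre of its underside; x points to the flat. Slides with under 1 N. Its pin pushed toward the bar with the flat within 5 degrees of square, it squares itself against the bar.
- plate_pin (a point): Top centre of the plate's round black pin, 18 mm in diameter, 20 mm high above the plate's top, with a free-turning sleeve, at the plate's x = -52 mm, opposite the flat. The top is 30 mm above the deck. Push low on it: pushing high tips the plate.
- flat_left (a point): Point on the flat edge, mid thickness, 45 mm from its middle to the plate's +y side.
- flat_right (a point): Point on the flat edge, mid thickness, 45 mm from its middle to the plate's -y side.
- keeper (a joint): Angle of the red keeper, a turn button pivoted on the deck 111 mm from the drop hole's centre toward -x. 0: tongue to the sizer's -y, pin to +y (open). 1.57, its stop: tongue to +x, behind a seated plate with 1 to 2 mm to spare (locked). Grows counter-clockwise from above; takes 1.5 N at the pin, stays where left. An unseated plate blocks it.
- keeper_pin (a point): Top centre of the keeper's round black pin, 14 mm in diameter, 38 mm from the pivot on the side away from the tongue; it stands from 12 to 33 mm above the deck; the rest of the keeper, hub included, is no higher than 12 mm.
- fruit_box: Bystander: open white box of dark red fruit, 200 x 260 x 80 mm, loose on the bench; origin at the centre of its underside.
- tape_stand: Bystander: red tape stand with a roll of brown tape, 130 x 50 x 88 mm, loose; origin at the underside, below the roll.
- pen_cup: Bystander: green cup with pens, 72 mm wide, 130 mm high with the pens, loose; origin at the centre of its underside.
- spare_plate: Bystander: spare green sizing plate lying on the bench, 150 mm across, 30 mm high with its pin; origin at the centre of its underside.
Mind the look-alikes: they are no part of the job. Several things have the shape of the plate; the one meant has the colours described above.

How it is judged:
By the outcome, as a careful person would: the job done as asked, in the order asked, and still so for the second after the job is handed in, with the robot touching nothing.
It also fails if it takes over 64 s, if anything falls off the work surface, if the arm or the gripper's body presses on something with over 40 N, if the wrist force passes 120 N, or if a joint passes its speed limit or range.

## Working session

There is one attempt and no reset: what is moved stays moved. The work goes in short steps, Python scripts to look and compute and a tool call to move; the robot and the scene stay as the last step left them, time stands still between calls to the robot, and variables do not carry over. Pictures are saved under pics/ and viewed, at most 10 in all, crops included, and the job is handed in when it is done.

Besides the shell and the picture viewer there is one more tool, called as name(argument=value, ...) on one line, values as JSON. drive_tool: Moves the arm, as the interface text tells. Its arguments: {"type":"object","properties":{"rows":{"type":"string"},"force":{"type":"number"}},"required":["rows"]}

```bash
mkdir -p pics; python3 - <<'E'
from plant import *
import cv2
s=sense(); print({k:s[k] for k in('time','eef_pos','eef_rot','force','finger_gap')})
for n in('scene','top'):
    cv2.imwrite(f'pics/{n}0.png',grab_frame(n)[:,:,::-1]); i=camera_info(n); print(n,i)
print(camera_info('wrist'))
E
```

```text
{'time': 0.0, 'eef_pos': array([239.70369878, 576.81254878, 230.64001343]), 'eef_rot': array([-6.14597520e-01, -3.08071530e+00,  1.97985771e-03]), 'force': array([-0.2141661 ,  0.81200662,  0.28609274]), 'finger_gap': 0.9957872375156949}
scene {'K': array([[444.73704241,   0.        , 281.52959807],
       [  0.        , 444.73704241, 210.22039392],
       [  0.        ,   0.        ,   1.        ]]), 'R': array([[ 0.32742183,  0.94474876, -0.01564357],
       [ 0.67005967, -0.24383217, -0.70111762],
       [-0.66619441,  0.21907909, -0.71287402]]), 't': array([-180.21094045, -283.08261388, 1755.41298983])}
top {'K': array([[405.26947081,   0.        , 276.06594347],
       [  0.        , 405.26947081, 215.89530067],
       [  0.        ,   0.        ,   1.        ]]), 'R': array([[ 0.00532597, -0.99996534, -0.00639944],
       [-0.99709022, -0.00482378, -0.07607773],
       [ 0.07604422,  0.00678601, -0.99708135]]), 't': array([-8.88897852e-01,  5.38443636e+02,  1.32279734e+03])}
{'K': array([[298.15321352,   0.        , 278.55905987],
       [  0.        , 298.15321352, 203.34304157],
       [  0.        ,   0.        ,   1.        ]]), 'T_tool_cam': array([[-1.25670905e-03, -9.65230410e-01, -2.61397544e-01,
         6.58693060e+01],
       [ 9.99998194e-01, -8.40320721e-04, -1.70469721e-03,
        -5.02240163e-02],
       [ 1.42576782e-03, -2.61399214e-01,  9.65229723e-01,
        -1.42544139e+02],
       [ 0.00000000e+00,  0.00000000e+00,  0.00000000e+00,
         1.00000000e+00]])}
```

View pics/top0.png

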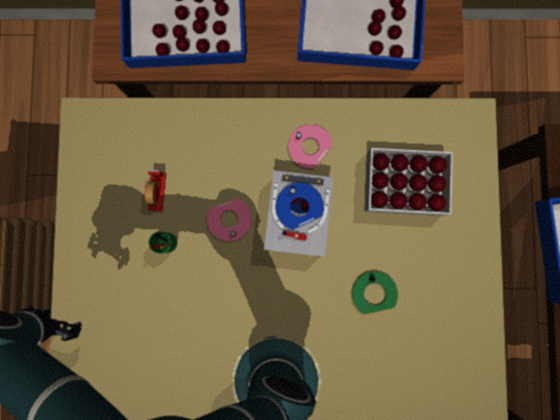

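View pics/scene0.png

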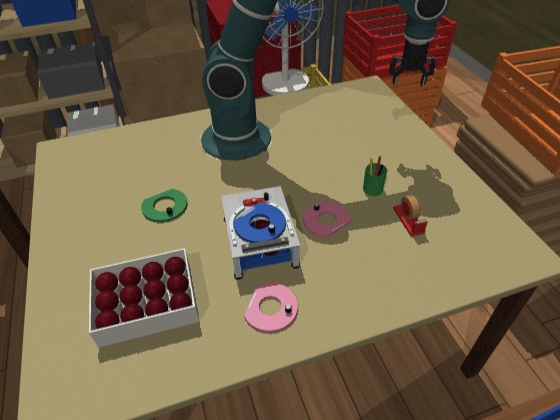

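The top view shows the stand at about (299,212), with the stop bar at the top edge (302,180) and the red keeper at (292,236). The pin seems to be at (287,190), on the bar side. I'll enlarge both views.

```bash
cat > h.py <<'E'
import numpy as np, cv2
from plant import *
from scipy.spatial.transform import Rotation as Rn
def cam(n,s=None):
    i=camera_info(n); K=i['K']
    if n!='wrist': return K,i['R'],i['t']
    T=np.eye(4);T[:3,:3]=Rn.from_rotvec(s['eef_rot']).as_matrix();T[:3,3]=s['eef_pos']
    W=np.linalg.inv(T@i['T_tool_cam']); return K,W[:3,:3],W[:3,3]
def px2w(c,uv,z):
    K,R,t=c; d=R.T@np.linalg.solve(K,[*uv,1]); o=-R.T@t
    return o+d*(z-o[2])/d[2]
def w2px(c,X):
    K,R,t=c; p=K@(R@np.array(X,float)+t); return p[:2]/p[2]
def tooldelta(s,w):
    return Rn.from_rotvec(s['eef_rot']).as_matrix().T@(np.array(w)-s['eef_pos'])
E
python3 - <<'E'
import cv2,numpy as np
a=cv2.imread('pics/top0.png')[160:265,250:345]; b=cv2.imread('pics/scene0.png')[180:280,210:310]
a=cv2.resize(a,(380,420),interpolation=3)
b=cv2.resize(b,(400,400),interpolation=3)
o=np.zeros((420,780,3),np.uint8);o[:,:380]=a;o[:400,380:]=b
cv2.imwrite('pics/c0.png',o)
E
```

```text
(no output)
```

View pics/c0.png

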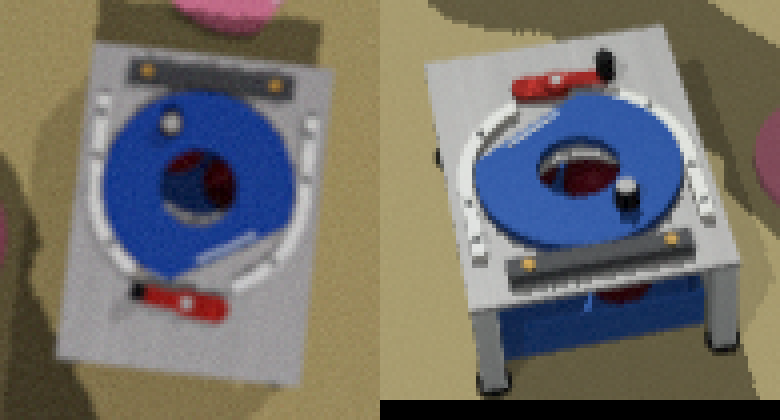

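```bash
python3 - <<'E'
from h import *
c=cam('top'); f=lambda u,v,z:px2w(c,(250+u/4,160+v/4),z)
cs=[f(94,42,100),f(333,70,100),f(57,358,100),f(300,385,100)]
ctr=np.mean(cs,0); print(np.round(cs,1))
xd=(cs[0]+cs[1]-cs[2]-cs[3]);yd=cs[0]+cs[2]-cs[1]-cs[3]
yaw=np.arctan2(xd[1],xd[0]);print('yaw',yaw,np.arctan2(-yd[0],yd[1]))
y=(yaw+np.arctan2(-yd[0],yd[1]))/2
ux=np.array([np.cos(y),np.sin(y),0]);uy=np.array([-ux[1],ux[0],0])
org=ctr+40*ux; print('origin',org)
for n,p in dict(pin=f(170,118,130),hole=f(199,188,110),kpin=f(136,289,133),pivot=f(187,303,112),bar1=f(148,72,112),bar2=f(276,86,112),fl1=f(198,262,110),fl2=f(256,235,110)).items():
    d=p-org; print(n,np.round(p,1),'local',d@ux,d@uy)
# scene check
c=cam('scene');f=lambda u,v,z:px2w(c,(210+(u-380)/4,180+v/4),z)
for n,p in dict(pin=f(627,182,130),kpin=f(605,54,133)).items():
    d=p-org; print(n,np.round(p,1),'local',d@ux,d@uy)
E
```

```text
[[ 675.5   10.1  100. ]
 [ 654.1 -177.5  100. ]
 [ 427.8   37.4  100. ]
 [ 408.  -150.7  100. ]]
yaw -0.10899656714237242 -0.10933908045139677
origin [581.09240961 -74.51770401 100.        ]
pin [611.3 -48.7 130. ] local 27.202666166661647 28.930832975154924
hole [559.6 -72.  110. ] local -21.641511010835124 0.19275604401187105
kpin [480.3 -23.2 133. ] local -105.74719254687425 40.039656401345646
pivot [470.5 -62.7 112. ] local -111.19178636589511 -0.31800669560294964
bar1 [649.8 -32.1 112. ] local 63.69929576925617 49.60415305092544
bar2 [ 639.3 -131.6  112. ] local 64.0328514844569 -50.372493590032995
fl1 [502.2 -71.2 110. ] local -78.74314119473598 -5.3407204715539365
fl2 [ 523.3 -116.   110. ] local -52.89025970629692 -47.53907340595578
pin [605.8 -46.1 130. ] local 21.430720521358158 30.92616518505806
kpin [478.8 -21.6 133. ] local -107.48115806624482 41.46185907955355
```

The deck fit is good: bar ends, pivot and hole centre all match the given sizes to about 1 mm.

- **Stand:** origin (581, -74.5), yaw -0.109.
- **Plate:** the pin is at about 32° in the stand frame and needs 148° counter-clockwise.

I'll close the fingers and go above it.

drive_tool(rows="0 -290 -230 0 1.45;0 -290 -230 0 1.45;0 -290 -230 0 1.45;0 -290 -230 0 1.45;0 -290 -230 0 1.45;0 -290 -230 0 1.45;0 -290 -230 0 1.45;0 -290 -230 0 1.45;0 -290 -230 0 1.45;0 -290 -230 0 1.45", force=40)

```text
time: 1.1
eef_pos: [419.6, 252.7, 231.2]
eef_rot: [2.51, 1.889, -0.001]
force: [-0.3, -0.4, -0.6]
finger_gap: 0.0
grip_force: 0.0
```

drive_tool(rows="0 -260 262 0 1.45;0 -260 262 0 1.45;0 -260 262 0 1.45;0 -260 262 0 1.45;0 -260 262 0 1.45;0 -260 262 0 1.45;0 -260 262 0 1.45;0 -260 262 0 1.45;0 -260 262 0 1.45;0 -260 262 0 1.45")

```text
time: 2.1
eef_pos: [601.5, -68.4, 230.8]
eef_rot: [3.131, -0.251, -0.001]
force: [-0.6, 1.2, 0.6]
finger_gap: 0.001
grip_force: 0.0
```

```bash
python3 - <<'E'
from h import *
s=sense(); print(s['time'],s['eef_pos'],s['eef_rot'],s['joints'],s['force'])
im=grab_frame('wrist'); np.save('w1.npy',np.r_[s['eef_pos'],s['eef_rot']])
cv2.imwrite('pics/w1.png',cv2.resize(im[:,:,::-1],(784,588)))
E
```

```text
2.1 [601.45936775 -68.44724807 230.7759856 ] [ 3.13081638e+00 -2.50507186e-01 -1.39621937e-03] [-0.51670671  0.48237007  0.78735212  1.68504545 -0.37071533  1.13110215
 -1.35604488] [-0.59675183  1.18956405  0.5957763 ]
```

View pics/w1.png

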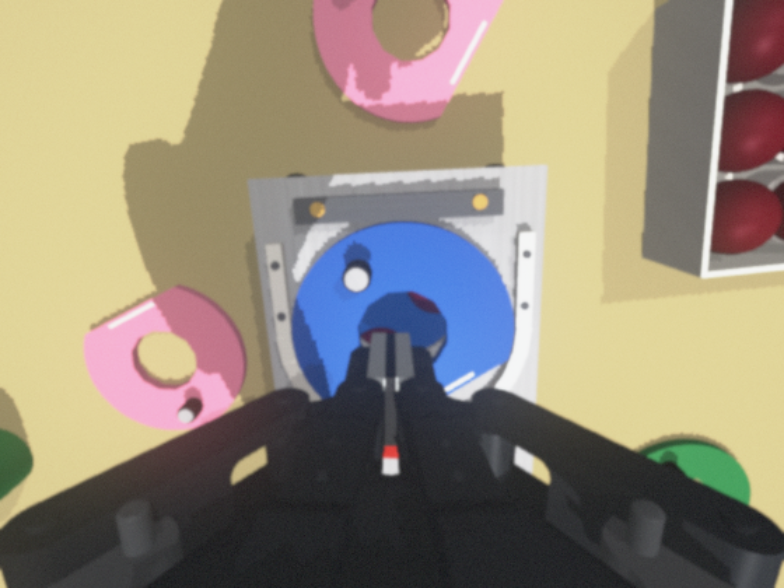

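The wrist view shows the pin top at (356,279), the bar screws at (318,210) and (480,202), and the flat's white line at lower right near (460,382). The fingers are shut.

```bash
cat >> h.py <<'E'
YAW=-.109; ORG=np.array([581.1,-74.5,0])
U=np.array([[np.cos(YAW),np.sin(YAW),0],[-np.sin(YAW),np.cos(YAW),0],[0,0,1]])
loc=lambda p:U@(np.array(p)-ORG)
wor=lambda l:ORG+U.T@np.array(l,float)
E
python3 - <<'E'
from h import *
v=np.load('w1.npy'); s=dict(eef_pos=v[:3],eef_rot=v[3:]); c=cam('wrist',s)
for n,u,z in [('pin',(356,279),130),('b1',(318,210),112),('b2',(480,202),112),('TL',(248,180),100),('TR',(547,166),100),('holetop',(403,291),110),('tip',(390,340),230)]:
    p=px2w(c,np.array(u)/1.4,z); print(n,p.round(1),loc(p).round(1))
E
```

```text
pin [608.3 -49.3 130. ] [ 24.3  28.  130. ]
b1 [651.1 -31.9 112. ] [ 64.9  50.  112. ]
b2 [ 639.9 -131.3  112. ] [ 64.6 -50.1 112. ]
TL [675.9  10.3 100. ] [ 85.   94.6 100. ]
TR [ 654.1 -177.7  100. ] [ 83.8 -94.7 100. ]
holetop [590.5 -75.8 110. ] [  9.5  -0.3 110. ]
tip [607.6 -69.7 230. ] [ 25.8   7.7 230. ]
```

```bash
cat >> h.py <<'E'
def psi(s): 
    X=Rn.from_rotvec(s['eef_rot']).as_matrix()[:,0]; return np.degrees(np.arctan2(X[1],X[0]))
def rows(poses,s=None):
    s=s or sense(); print('t',s['time'],'loc',loc(s['eef_pos']).round(1),'psi',round(psi(s),1),'F',(U@s['force']).round(1))
    for l,ps in poses:
        d=tooldelta(s,wor(l)); t=-np.radians((ps-psi(s)+180)%360-180)
        print('0 %.1f %.1f %.1f %.3f'%(*d,t),end=';')
    print()
def arc(th,off=20,z=114,C=(-20.5,0),r=52):
    a=np.radians(th); P=np.array(C)+r*np.array([np.cos(a),np.sin(a)])
    F=P-off*np.array([-np.sin(a),np.cos(a)]); return [*F,z],th+270+np.degrees(YAW)
E
python3 - <<'E'
from h import *
rows([arc(32,26,z) for z in (140,114)])
E
```

```text
t 2.15 loc [ 19.5   8.8 230.8] psi -9.4 F [0.2 1.  0.2]
0 18.1 2.3 90.7 0.957;0 18.2 2.3 116.7 0.957;
```

drive_tool(rows="0 18 2 40 0.96;0 18 2 80 0.96;0 18 2 80 0.96;0 18 2 80 0.96;0 18 2 80 0.96;0 18 2 80 0.96;0 18 2 80 0.96;0 18 2 100 0.96;0 18 2 116 0.96;0 18 2 116 0.96")

```text
time: 3.15
eef_pos: [617.8, -71.8, 113.1]
eef_rot: [2.668, -1.655, -0.005]
force: [0.0, 0.3, -0.1]
finger_gap: 0.001
grip_force: 0.0
```

```bash
python3 - <<'E'
from h import *
rows([arc(t) for t in (32,36,41,46,51,56,61,66,71,76)]); print(sense()['joints'].round(2))
E
```

```text
t 3.15 loc [ 36.2   6.7 113.1] psi -63.6 F [-0.   0.3 -0.1]
0 -4.4 -0.4 -0.9 0.011;0 -8.0 -1.7 -0.9 -0.059;0 -12.7 -3.0 -0.9 -0.146;0 -17.5 -3.8 -0.9 -0.234;0 -22.4 -4.3 -0.9 -0.321;0 -27.2 -4.3 -0.9 -0.408;0 -32.1 -3.9 -0.9 -0.495;0 -36.8 -3.0 -0.9 -0.583;0 -41.5 -1.8 -0.9 -0.670;0 -46.1 -0.1 -0.9 -0.757;
[-0.56  0.73  0.91  1.74 -0.67  1.01 -2.08]
```

drive_tool(rows="0 -4.5 -0.5 -1 0;0 -8 -1.5 -1 -0.06;0 -12.5 -3 -1 -0.145;0 -17.5 -4 -1 -0.235;0 -22.5 -4.5 -1 -0.32;0 -27 -4.5 -1 -0.41;0 -32 -4 -1 -0.495;0 -37 -3 -1 -0.58;0 -41.5 -2 -1 -0.67;0 -46 0 -1 -0.755")

```text
time: 4.15
eef_pos: [599.0, -30.7, 117.4]
eef_rot: [-3.093, 0.551, -0.002]
force: [1.7, -0.6, -0.7]
finger_gap: 0.0
grip_force: 0.4
```

```bash
python3 - <<'E'
from h import *
rows([arc(t) for t in (81,86,91,96,101,106,111,116,121,126)]); print(sense()['joints'].round(2))
s=sense();im=grab_frame('wrist'); np.save('w2.npy',np.r_[s['eef_pos'],s['eef_rot']])
cv2.imwrite('pics/w2.png',im[:,:,::-1])
E
```

```text
t 4.15 loc [ 13.1  45.5 117.4] psi -20.2 F [ 1.7 -0.4 -0.7]
0 -6.2 -1.3 3.4 -0.087;0 -10.9 -2.4 3.3 -0.174;0 -15.7 -3.1 3.3 -0.261;0 -20.6 -3.4 3.3 -0.348;0 -25.4 -3.3 3.3 -0.436;0 -30.2 -2.8 3.3 -0.523;0 -35.0 -1.8 3.3 -0.610;0 -39.7 -0.4 3.3 -0.697;0 -44.2 1.3 3.3 -0.785;0 -48.6 3.5 3.3 -0.872;
[-0.55  0.62  0.75  1.79 -0.51  0.93 -1.5 ]
```

View pics/w2.png

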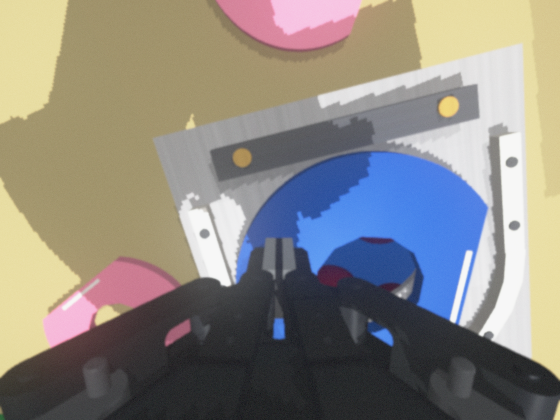

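The plate is turning as planned: the flat is now to the right, with its line at (462,285). I'll continue.

drive_tool(rows="0 -6 -1.5 2 -0.085;0 -11 -2.5 3 -0.175;0 -15.5 -3 3 -0.26;0 -20.5 -3.5 3 -0.35;0 -25.5 -3.5 3 -0.435;0 -30 -3 3 -0.52;0 -35 -2 3 -0.61;0 -39.5 -0.5 3 -0.7;0 -44 1.5 3 -0.785;0 -48.5 3.5 3 -0.87")

```text
time: 5.2
eef_pos: [552.3, -17.3, 114.1]
eef_rot: [3.038, 0.8, 0.002]
force: [0.7, -0.7, -1.0]
finger_gap: -0.002
grip_force: 0.4
```

```bash
python3 - <<'E'
from h import *
rows([arc(t) for t in (131,136,141,146,151,156,161,166,170,172)]); print(sense()['joints'].round(2))
E
```

```text
t 5.2 loc [-34.9  53.7 114.1] psi 29.5 F [ 0.8 -0.6 -1. ]
0 -4.5 -1.6 0.1 -0.092;0 -9.3 -2.8 0.1 -0.179;0 -14.1 -3.5 0.1 -0.266;0 -18.9 -3.7 0.1 -0.354;0 -23.8 -3.6 0.1 -0.441;0 -28.6 -3.0 0.1 -0.528;0 -33.4 -2.0 0.1 -0.615;0 -38.0 -0.6 0.1 -0.703;0 -41.7 0.8 0.1 -0.772;0 -43.4 1.6 0.1 -0.807;
[-0.46  0.49  0.55  1.91 -0.33  0.84 -0.79]
```

drive_tool(rows="0 -4.5 -1.5 0 -0.09;0 -9.5 -3 0 -0.18;0 -14 -3.5 0 -0.265;0 -19 -3.5 0 -0.355;0 -24 -3.5 0 -0.44;0 -28.5 -3 0 -0.53;0 -33.5 -2 0 -0.615;0 -38 -0.5 0 -0.7;0 -41.5 1 0 -0.77;0 -43.5 1.5 0 -0.805")

```text
time: 6.2
eef_pos: [515.1, -40.4, 114.1]
eef_rot: [2.483, 1.924, 0.001]
force: [0.2, 0.5, 0.0]
finger_gap: 0.001
grip_force: 0.5
```

```bash
python3 - <<'E'
from h import *
rows([arc(t) for t in (175,178,180)]); print(sense()['joints'].round(2))
s=sense();im=grab_frame('wrist'); np.save('w3.npy',np.r_[s['eef_pos'],s['eef_rot']])
cv2.imwrite('pics/w3.png',cv2.resize(im[:,:,::-1],(784,588)))
E
```

```text
t 6.2 loc [-69.4  26.7 114.1] psi 75.5 F [0.1 0.5 0. ]
0 -2.4 -0.9 0.1 -0.056;0 -5.2 -1.7 0.1 -0.108;0 -7.1 -2.2 0.1 -0.143;
[-0.29  0.4   0.37  1.99 -0.2   0.78 -0.05]
```

View pics/w3.png

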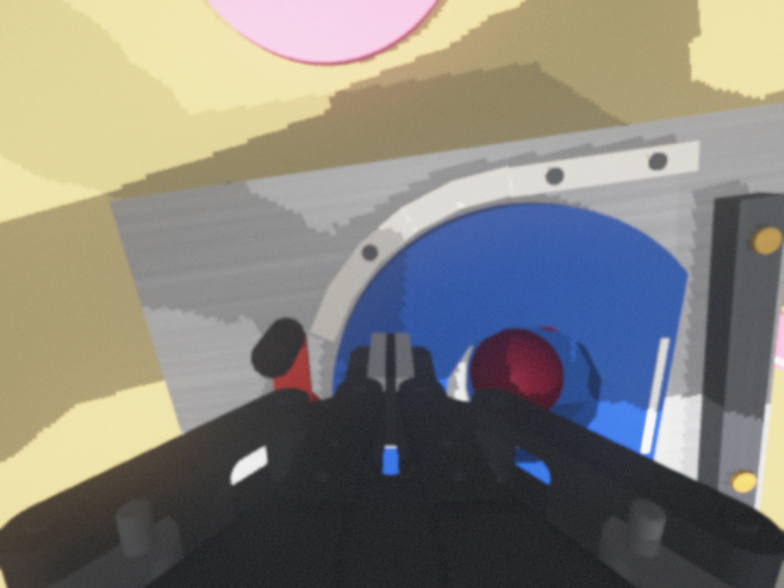

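The flat edge, from (687,275) to (655,458), is nearly parallel to the bar. I'll compute the angle that is left.

```bash
python3 - <<'E'
from h import *
v=np.load('w3.npy'); s=dict(eef_pos=v[:3],eef_rot=v[3:]); c=cam('wrist',s)
def a(u,w,z):
    p,q=[loc(px2w(c,np.array(k)/1.4,z)) for k in(u,w)]; d=p-q; print(p.round(1),q.round(1),'yaw',np.degrees(np.arctan2(-d[0],d[1])))
a((687,275),(655,458),110); a((665,338),(645,455),110); a((767,240),(743,482),112)
E
```

```text
[ 41.4  40.6 110. ] [ 31.6 -36.2 110. ] yaw -7.298588442784108
[ 34.2  16.9 110. ] [ 27.5 -34.2 110. ] yaw -7.485361359299075
[ 67.2  50.  112. ] [ 66.5 -51.4 112. ] yaw -0.37443876400222964
```

The plate yaw is about 7° short, which matches the finger's arc angle of 172°. I'll push the remaining 7°, then back off.

drive_tool(rows="0 -2.5 -1 0 -0.06;0 -5 -1.5 0 -0.11;0 -6.5 -2 0 -0.14;0 -6.5 -2 0 -0.14;0 -6.5 -2 0 -0.14;0 2 -2 0 -0.14;0 14 -2 -15 -0.14;0 14 -2 -60 -0.14;0 14 -2 -100 -0.14;0 14 -2 -100 -0.14")

```text
time: 7.25
eef_pos: [518.8, -25.3, 218.1]
eef_rot: [2.341, 2.089, 0.009]
force: [0.4, 0.5, -1.5]
finger_gap: -0.006
grip_force: 0.0
```

```bash
python3 - <<'E'
from h import *
s=sense();im=grab_frame('wrist'); np.save('w4.npy',np.r_[s['eef_pos'],s['eef_rot']])
cv2.imwrite('pics/w4.png',cv2.resize(im[:,:,::-1],(784,588)))
# next: above behind the pin, tool +x toward the bar
P=[-72.5,0]
rows([([-100,0,z],np.degrees(YAW)) for z in(190,114)])
E
```

```text
t 7.3 loc [-68.4  42.2 215.6] psi 83.5 F [-0.7  0.4 -0.2]
0 -42.4 -31.5 25.4 1.567;0 -42.4 -31.9 101.4 1.567;
```

View pics/w4.png

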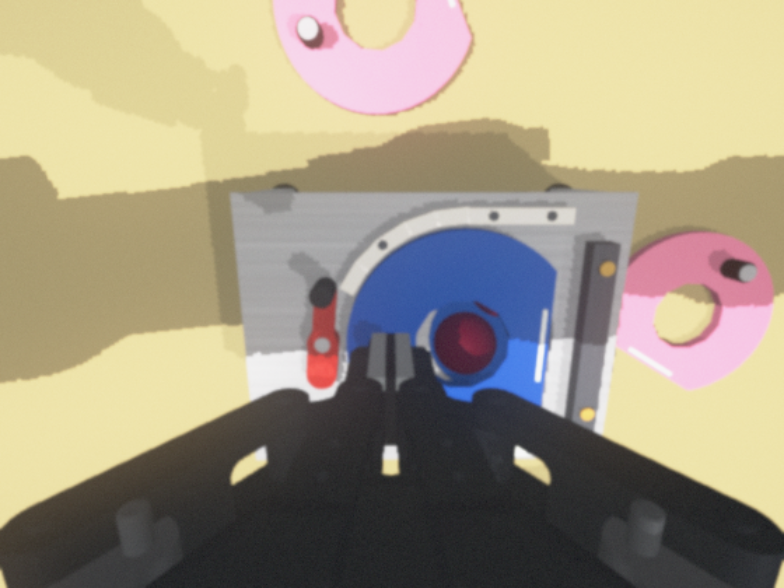

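The plate lies turned with its flat line from (545,310) to (539,382). The keeper is open, with its pin at (323,287).

```bash
python3 - <<'E'
from h import *
v=np.load('w4.npy'); s=dict(eef_pos=v[:3],eef_rot=v[3:]); c=cam('wrist',s)
def a(u,w,z):
    p,q=[loc(px2w(c,np.array(k)/1.4,z)) for k in(u,w)]; d=p-q; print(p.round(1),q.round(1),'yaw',np.degrees(np.arctan2(-d[0],d[1])))
a((545,310),(539,382),110); a((556,268),(545,398),110); a((608,269),(587,415),112); a((323,285),(322,345),112)
E
```

```text
[ 31.6  22.7 110. ] [ 32.3 -27.9 110. ] yaw 0.7030428340222697
[ 35.9  49.9 110. ] [ 37.3 -39.8 110. ] yaw 0.9009263491813428
[ 67.1  49.5 112. ] [ 66.2 -51.8 112. ] yaw -0.5432622180361006
[-107.9   40.7  112. ] [-110.5    0.8  112. ] yaw -3.6433438749798164
```

drive_tool(rows="0 -40 -35 0 0.15;0 -40 -35 0 0.3;0 -40 -35 0 0.45;0 -40 -35 0 0.6;0 -40 -35 0 0.75;0 -40 -35 0 0.9;0 -40 -35 0 1.05;0 -40 -35 0 1.2;0 -40 -35 0 1.35;0 -40 -35 0 1.5")

```text
time: 8.3
eef_pos: [476.8, -61.2, 212.5]
eef_rot: [3.14, -0.076, -0.002]
force: [0.3, 0.5, 0.2]
finger_gap: 0.005
grip_force: 0.0
```

```bash
python3 - <<'E'
from h import *
rows([([-100,0,z],np.degrees(YAW)) for z in(190,117)])
s=sense();im=grab_frame('wrist'); np.save('w5.npy',np.r_[s['eef_pos'],s['eef_rot']])
cv2.imwrite('pics/w5.png',cv2.resize(im[:,:,::-1],(784,588)))
E
```

```text
t 8.3 loc [-105.1    1.9  212.5] psi -2.8 F [0.2 0.6 0.2]
0 5.0 2.2 22.5 0.060;0 5.1 2.2 95.5 0.060;
```

View pics/w5.png

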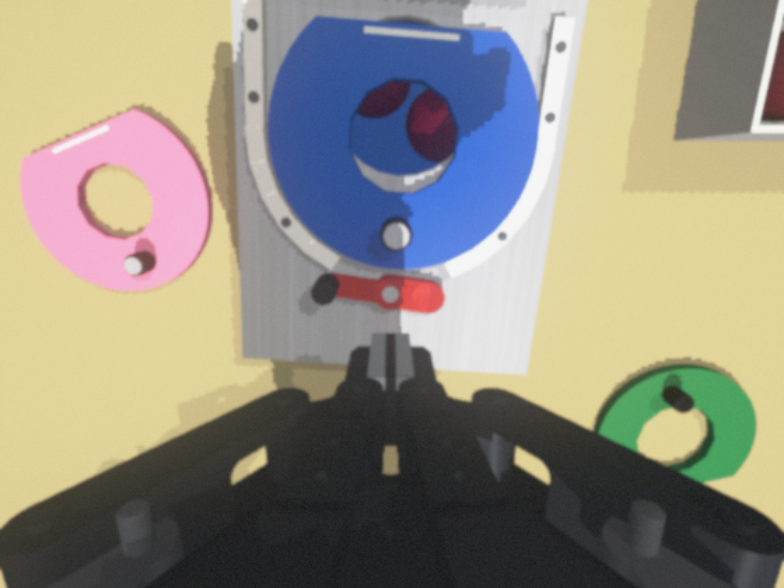

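The plate lies square, with its flat along (318,16)-(507,32). The pin top is at (397,235), straight behind the hole. I'll descend behind the pin.

drive_tool(rows="0 6 2 30 0.06;0 6 2 60 0.06;0 6 2 80 0.06;0 6 2 90 0.06;0 6 2 95 0.06;0 6 2 95 0.06;0 6 2 95 0.06")

```text
time: 9.05
eef_pos: [483.5, -64.0, 119.0]
eef_rot: [-3.137, 0.16, -0.002]
force: [-0.4, -0.1, 0.1]
finger_gap: 0.003
grip_force: 0.0
```

```bash
python3 - <<'E'
from h import *
v=np.load('w5.npy'); s=dict(eef_pos=v[:3],eef_rot=v[3:]); c=cam('wrist',s)
for u,z in(((397,235),130),((318,16),110),((507,32),110)): print(loc(px2w(c,np.array(u)/1.4,z)).round(1))
rows([([-92.5,0,115],np.degrees(YAW)),([-72,0,115],np.degrees(YAW))])
E
```

```text
[-72.   -0.3 130. ]
[ 36.2  47.2 110. ]
[ 34.7 -51.4 110. ]
t 9.05 loc [-98.2  -0.2 119. ] psi -5.8 F [-0.4 -0.1  0.1]
0 5.7 -0.1 4.0 0.007;0 26.2 0.0 4.0 0.007;
```

drive_tool(rows="0 3 0 3 0;0 5 0 4 0;0 7 0 4 0;0 9.5 0 4 0;0 12 0 4 0;0 14.5 0 4 0;0 17 0 4 0;0 19 0 4 0;0 20.5 0 4 0;0 20.5 0 4 0")

```text
time: 10.05
eef_pos: [503.7, -66.1, 114.3]
eef_rot: [3.137, -0.16, 0.0]
force: [-0.4, -0.1, 0.2]
finger_gap: -0.0
grip_force: 0.0
```

```bash
python3 - <<'E'
from h import *
rows([([-72,0,115],np.degrees(YAW))])
E
```

```text
t 10.05 loc [-7.790e+01 -1.000e-01  1.143e+02] psi -5.9 F [-0.4 -0.2  0.2]
0 5.9 -0.0 -0.7 0.007;
```

drive_tool(rows="0 1 0 0 0;0 1.5 0 0 0;0 2 0 0 0;0 2.5 0 0 0;0 3 0 0 0;0 3.5 0 0 0;0 3.5 0 0 0")

```text
time: 10.75
eef_pos: [507.0, -66.4, 114.3]
eef_rot: [3.137, -0.16, 0.0]
force: [0.2, -0.2, 0.3]
finger_gap: 0.001
grip_force: 0.1
```

drive_tool(rows="0 0.5 0 0 0;0 1 0 0 0;0 1 0 0 0")

```text
time: 11.05
eef_pos: [508.0, -66.6, 114.3]
eef_rot: [3.137, -0.161, 0.0]
force: [-0.0, 0.6, -0.1]
finger_gap: -0.002
grip_force: 0.1
```

drive_tool(rows="0 0.5 0 0 0;0 1 0 0 0;0 1 0 0 0")

```text
time: 11.35
eef_pos: [509.0, -66.6, 114.3]
eef_rot: [3.137, -0.16, 0.0]
force: [-0.5, 0.9, 0.5]
finger_gap: 0.001
grip_force: 0.1
```

drive_tool(rows="0 0.5 0 0 0;0 0.5 0 0 0")

```text
time: 11.55
eef_pos: [509.4, -66.7, 114.3]
eef_rot: [3.137, -0.16, -0.0]
force: [-1.1, -0.1, -0.5]
finger_gap: 0.002
grip_force: 0.3
```

drive_tool(rows="0 0.5 0 0 0;0 0.5 0 0 0")

```text
time: 11.75
eef_pos: [509.9, -66.7, 114.3]
eef_rot: [3.137, -0.161, -0.0]
force: [-1.5, -0.1, 1.3]
finger_gap: 0.001
grip_force: 0.5
```

drive_tool(rows="0 0.4 0 0 0;0 0.4 0 0 0")

```text
time: 11.95
eef_pos: [510.2, -66.8, 114.3]
eef_rot: [3.137, -0.161, -0.001]
force: [-3.0, 0.4, 0.5]
finger_gap: -0.001
grip_force: 1.4
```

drive_tool(rows="0 0.4 0 0 0;0 0.4 0 0 0")

```text
time: 12.15
eef_pos: [510.2, -66.8, 114.2]
eef_rot: [-3.137, 0.16, 0.002]
force: [-5.9, 0.4, 3.7]
finger_gap: 0.003
grip_force: 2.9
```

Contact is firm and motion has stopped. I'll hold and read the steady force.

drive_tool(rows="0 0 0 0 0;0 0 0 0 0")

```text
time: 12.35
eef_pos: [510.2, -66.8, 114.2]
eef_rot: [-3.137, 0.161, 0.002]
force: [-6.1, -0.9, 2.4]
finger_gap: -0.003
grip_force: 2.9
```

drive_tool(rows="0 0 0 0 0;0 0 0 0 0")

```text
time: 12.55
eef_pos: [510.2, -66.8, 114.2]
eef_rot: [-3.137, 0.161, 0.001]
force: [-6.2, 0.2, 4.2]
finger_gap: 0.002
grip_force: 2.9
```

```bash
python3 - <<'E'
from h import *
s=sense();im=grab_frame('wrist'); np.save('w6.npy',np.r_[s['eef_pos'],s['eef_rot']])
cv2.imwrite('pics/w6.png',cv2.resize(im[:,:,::-1],(784,588)))
rows([])
E
```

```text
t 12.6 loc [-71.3  -0.  114.2] psi -5.9 F [-5.4  0.1  3.1]
```

View pics/w6.png

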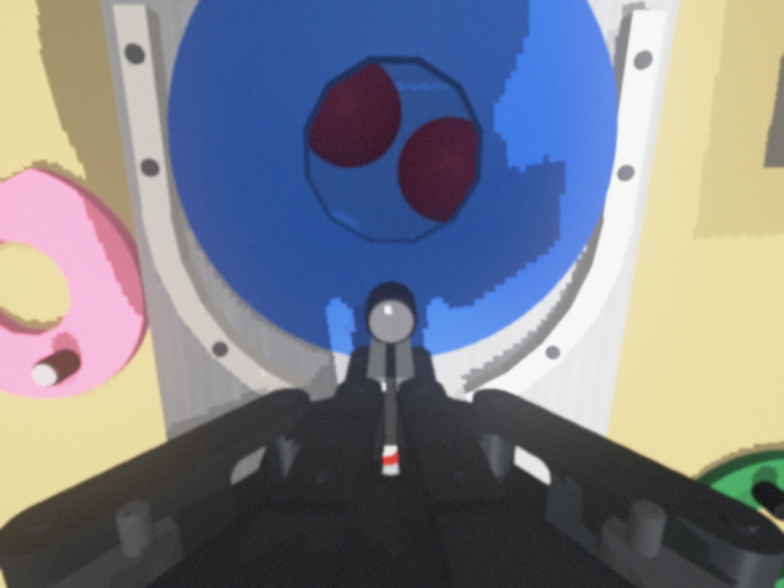

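The fingertip sits behind the pin top (391,322), and the hole is centred at (393,149). I'll check whether the plate is at home.

```bash
python3 - <<'E'
from h import *
v=np.load('w6.npy'); s=dict(eef_pos=v[:3],eef_rot=v[3:]); c=cam('wrist',s)
for u,z in(((391,322),130),((393,60),110),((391,241),110),((393,149),110)): print(loc(px2w(c,np.array(u)/1.4,z)).round(1))
E
```

```text
[-51.9  -0.5 130. ]
[ 29.1  -0.7 110. ]
[-28.8  -0.4 110. ]
[  2.2  -0.9 110. ]
```

drive_tool(rows="0 -0.1 0 0 0;0 -0.1 0 0 0;0 -0.1 0 0 0;0 -0.1 0 0 0")

```text
time: 13.0
eef_pos: [510.2, -66.8, 114.2]
eef_rot: [-3.137, 0.16, 0.001]
force: [-5.4, 0.6, 3.4]
finger_gap: -0.001
grip_force: 2.7
```

drive_tool(rows="0 0 0 0 0;0 0 0 0 0;0 0 0 0 0;0 0 0 0 0")

```text
time: 13.4
eef_pos: [510.2, -66.8, 114.3]
eef_rot: [-3.137, 0.161, 0.001]
force: [-5.3, 0.0, 3.0]
finger_gap: -0.004
grip_force: 2.7
```

drive_tool(rows="0 0 0 0 0;0 0 0 0 0;0 0 0 0 0;0 0 0 0 0")

```text
time: 13.8
eef_pos: [510.2, -66.8, 114.2]
eef_rot: [-3.137, 0.16, 0.001]
force: [-5.2, 1.0, 3.5]
finger_gap: -0.002
grip_force: 2.7
```

The plate is home: the pin is at x = -52 and the hole is over the origin. About 5.3 N has held for over a second. I'll back off gently and go to the keeper pin.

drive_tool(rows="0 0 0 0 0;0 0 0 0 0;0 -1 0 0 0;0 -3 0 0 0;0 -6 0 0 0;0 -8 0 -15 0;0 -10 0 -35 0;0 -14 -20 -35 0;0 -15 -38 -35 0;0 -15 -38 -35 0")

```text
time: 14.8
eef_pos: [499.9, -25.2, 150.4]
eef_rot: [-3.137, 0.156, -0.002]
force: [0.2, 0.2, -0.5]
finger_gap: 0.001
grip_force: 0.0
```

```bash
cat >> h.py <<'E'
def karc(a,off=18,z=117): return arc(a,off,z,(-111,0),38)
E
python3 - <<'E'
from h import *
rows([karc(90,23)])
s=sense(); im=grab_frame('wrist'); c=cam('wrist',s)
cv2.imwrite('pics/w7.png',cv2.resize(im[:,:,::-1],(784,588)))
print('keeper pin expected px',w2px(c,wor([-111,38,133]))*1.4,'plate pin',w2px(c,wor([-52,0,130]))*1.4)
E
```

```text
t 14.8 loc [-86.1  40.1 150.4] psi -5.7 F [ 0.2  0.2 -0.5]
0 -1.9 2.2 33.4 0.010;
keeper pin expected px [393.98665748 392.65846083] plate pin [491.16422583 256.17569587]
```

drive_tool(rows="0 2 1.5 10 0;0 2 1.5 20 0;0 2 1.5 28 0;0 2 1.5 33 0;0 2 1.5 33 0;0 2 1.5 33 0")

```text
time: 15.45
eef_pos: [501.4, -29.4, 116.3]
eef_rot: [3.137, -0.161, -0.0]
force: [-0.1, 0.6, 0.4]
finger_gap: -0.001
grip_force: 0.0
```

```bash
python3 - <<'E'
from h import *
rows([karc(a) for a in (88,90,95,100,105,110,115,120,125,130)])
E
```

```text
t 15.45 loc [-84.1  36.2 116.3] psi -5.9 F [-0.2  0.6  0.4]
0 -7.5 -1.2 -0.7 0.041;0 -8.8 -1.9 -0.7 0.006;0 -12.2 -3.3 -0.7 -0.081;0 -15.7 -4.5 -0.7 -0.168;0 -19.3 -5.3 -0.7 -0.255;0 -22.9 -5.8 -0.7 -0.343;0 -26.6 -6.0 -0.7 -0.430;0 -30.2 -5.9 -0.7 -0.517;0 -33.9 -5.5 -0.7 -0.604;0 -37.5 -4.7 -0.7 -0.692;
```

drive_tool(rows="0 -4.5 -1 -0.5 0;0 -9 -2 -0.5 0;0 -12 -3.5 -0.5 -0.08;0 -15.5 -4.5 -0.5 -0.17;0 -19.5 -5.5 -0.5 -0.255;0 -23 -6 -0.5 -0.345;0 -26.5 -6 -0.5 -0.43;0 -30 -6 -0.5 -0.515;0 -34 -5.5 -0.5 -0.605;0 -37.5 -4.5 -0.5 -0.69")

```text
time: 16.45
eef_pos: [464.4, -20.5, 117.2]
eef_rot: [3.005, 0.916, 0.001]
force: [1.1, 1.4, 0.3]
finger_gap: 0.001
grip_force: 0.9
```

```bash
python3 - <<'E'
from h import *
rows([karc(a) for a in (134,139,144,149,154,159,164,168,171,174)])
E
```

```text
t 16.45 loc [-121.9   41.   117.2] psi 33.9 F [0.9 1.5 0.3]
0 -2.7 -0.8 0.2 -0.067;0 -6.1 -1.9 0.2 -0.154;0 -9.7 -2.8 0.2 -0.242;0 -13.3 -3.4 0.2 -0.329;0 -17.0 -3.7 0.2 -0.416;0 -20.7 -3.6 0.2 -0.503;0 -24.3 -3.2 0.2 -0.591;0 -27.2 -2.7 0.2 -0.660;0 -29.3 -2.2 0.2 -0.713;0 -31.4 -1.5 0.2 -0.765;
```

Pushing with 1.7 N, as expected for the keeper. I'll continue.

drive_tool(rows="0 -2.5 -1 0 -0.065;0 -6 -2 0 -0.155;0 -9.5 -3 0 -0.24;0 -13.5 -3.5 0 -0.33;0 -17 -3.5 0 -0.415;0 -20.5 -3.5 0 -0.5;0 -24.5 -3 0 -0.59;0 -27 -2.5 0 -0.66;0 -29.5 -2 0 -0.715;0 -31.5 -1.5 0 -0.765")

```text
time: 17.45
eef_pos: [437.3, -36.9, 117.2]
eef_rot: [2.447, 1.969, 0.001]
force: [0.4, 1.4, 0.7]
finger_gap: 0.003
grip_force: 0.7
```

```bash
python3 - <<'E'
from h import *
rows([karc(a) for a in (176,178,180,182)])
E
```

```text
t 17.45 loc [-147.    21.8  117.2] psi 77.7 F [0.2 1.4 0.7]
0 -1.2 -0.5 0.2 -0.037;0 -2.6 -1.0 0.2 -0.072;0 -4.0 -1.6 0.2 -0.106;0 -5.3 -2.0 0.2 -0.141;
```

drive_tool(rows="0 -1.5 -0.5 0 -0.04;0 -2.5 -1 0 -0.07;0 -4 -1.5 0 -0.1;0 -4 -1.5 0 -0.1")

```text
time: 17.85
eef_pos: [435.4, -39.2, 117.1]
eef_rot: [-2.346, -2.09, -0.003]
force: [2.3, 11.4, 0.2]
finger_gap: 0.001
grip_force: 5.9
```

drive_tool(rows="0 -0.5 0 0 0;0 -0.5 0 0 0")

```text
time: 18.05
eef_pos: [435.4, -39.3, 117.1]
eef_rot: [-2.346, -2.088, -0.003]
force: [1.9, 14.5, 0.9]
finger_gap: 0.006
grip_force: 7.4
```

drive_tool(rows="0 -0.5 0 0 0;0 -0.5 0 0 0")

```text
time: 18.25
eef_pos: [435.4, -39.4, 117.2]
eef_rot: [-2.346, -2.089, -0.003]
force: [2.8, 16.8, 1.0]
finger_gap: -0.003
grip_force: 8.9
```

It's at a firm stop. I'll back off, lift, and look.

drive_tool(rows="0 3 0 0 0;0 8 0 0 0;0 14 0 -10 0;0 20 0 -50 0;0 25 0 -90 0;0 -5 -30 -110 0;0 -45 -60 -110 0;0 -60 -60 -110 0;0 -60 -60 -110 0;0 -60 -60 -110 0")

```text
time: 19.25
eef_pos: [368.7, -93.8, 227.3]
eef_rot: [2.348, 2.086, 0.001]
force: [-0.2, 1.2, -0.2]
finger_gap: -0.001
grip_force: 0.0
```

```bash
python3 - <<'E'
from h import *
s=sense();im=grab_frame('wrist'); np.save('w8.npy',np.r_[s['eef_pos'],s['eef_rot']]);cv2.imwrite('pics/w8raw.png',im[:,:,::-1])
rows([]); c=cam('wrist',s)
for l in([-111,0,112],[-149,0,133],[0,0,110],[-52,0,130],[56,0,110]): print(l,(w2px(c,wor(l))).round())
E
```

```text
t 19.3 loc [-209.   -41.9  227.1] psi 83.3 F [-0.6 -0.5 -0.7]

[-111, 0, 112] [393. 150.]
[-149, 0, 133] [354. 153.]
[0, 0, 110] [521. 148.]
[-52, 0, 130] [475. 151.]
[56, 0, 110] [586. 147.]
```

```bash
python3 - <<'E'
import cv2
t=cv2.imread('pics/w8raw.png')[60:240,320:560]
cv2.imwrite('pics/w8.png',cv2.resize(t,(720,540),interpolation=2))
E
```

View pics/w8.png

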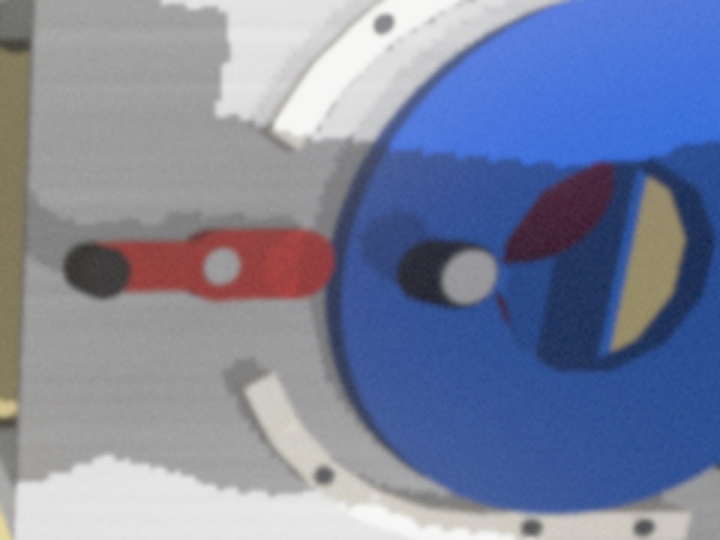

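The keeper's pin (95,272), pivot (221,266) and tongue (300,264) all lie along the stand's x axis. The tongue sits right behind the plate, and the robot is clear. Handing in.

```bash
python3 -c "
from plant import *
print(sign_off())"
```

```text
the job is handed in; nothing more can be done
None
```

The job is handed in after about 19 s of the 64 s allowed: the plate is turned square and pressed home at about 5–6 N for over a second, and the red keeper is turned in to its stop behind it; the flat's contact with the bar was out of camera view, so flush is inferred from the plate's measured home position.

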